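Show a beam housing's cover plates to the inspection camera and mount it

TASK

Inspect the black beam housing under the camera: pick it up and hold each cover plate still for a good second, centred and square-on at the camera's focus 8 cm in front of the lens (the camera looks a little downward), first the round plate, then the square plate, then the narrow one, with no finger on the plate being shown, so you will have to put the housing down and take it by its other two sides. Then stand it upright, centred and square on the small aluminium mounting plate with the narrow plate facing the beam tube, and let go. Do not drop it, shift the camera's aim, or disturb the hex keys, folding rule and jar.

Things in the scene. Friction and masses are not known exactly. Their poses are not given: they have to be found in the camera images.
- housing: Black box-shaped beam housing, 50 x 50 mm, 60 mm tall, standing upright, about 0.36 kg. Origin: centre of its underside, z up. Bare aluminium cover plates 3 mm thick stand proud on three sides: round on +x, square on -x, narrow on +y; the -y side is bare. Plate faces are 28 mm from the axis, the bare side 25 mm (56 mm wide along x, 53 mm along y).
- housing_centre (a point): Centre of the housing, 30 mm above its underside; axes as the housing.
- round_plate: Round cover plate, 42 mm across, on the housing's +x side. Origin at the centre of its outer face, 30 mm above the housing's underside; its x axis points straight out of the face.
- square_plate: Square cover plate, 42 x 42 mm, on the housing's -x side. Origin at the centre of its outer face, 30 mm above the housing's underside; its x axis points straight out.
- narrow_plate: Narrow upright cover plate, 22 mm wide and 44 mm tall, on the housing's +y side. Origin at the centre of its outer face, 30 mm above the housing's underside; its x axis points straight out.
- lens (a point): Centre of the front glass of the inspection camera: grey block 44 x 55 x 44 mm with a black lens 38 mm across, hinged 270 mm above the table, its steel post behind it. It looks along this frame's -y, back towards the robot and its right and 14 to 26 degrees downward; x is level, z is the camera's up.
- focus (a point): The camera's focus: an empty point on the optical axis 80 mm in front of the lens. Same axes as lens: +y points back to the lens.
- mount_top (a point): Centre of the top of the fixed aluminium mounting plate, 64 x 64 mm, 12 mm thick. z up. The black beam tube (40 mm across, collar 52 mm, axis 42 mm above the table) begins 85 mm from here along -y and runs on to a black box 200 mm tall. Housing mounted right: its +y side (narrow plate) faces -y of this frame.
- hex_keys: Bystander: red hex key holder, 60 x 28 x 24 mm, with steel keys. Origin at the centre of the holder's underside.
- folding_rule: Bystander: folded wooden rule, 235 x 28 x 16 mm, lying along its x axis. Origin at the centre of its underside.
- screw_jar: Bystander: white jar, 44 mm across and 60 mm tall. Origin at the centre of its underside.
Things that resemble listed ones, but are neither listed nor needed, are in the scene too. Of the things like the housing, leave any that is blue or orange; of the rest the larger one is meant.

How it is judged:
On the way, in this order (a step that is already met when the one before it is completed fails the run):
1. the round plate is held at the camera's focus, squarely facing the lens, still, with no finger on that plate (distance between round_plate and focus below 0.018 m and angle between the x axis of housing and the y axis of focus, either way round below 0.18 rad and y of housing_centre in the frame of focus below -0.012 m and contact force between the fingers and round_plate below 0.2 N and contact force between the fingers and housing above 1 N and linear speed of housing below 0.03 m/s and angular speed of housing below 0.2 rad/s), for 0.5 s.
2. the square plate is held at the camera's focus, squarely facing the lens, still, with no finger on that plate (distance between square_plate and focus below 0.018 m and angle between the x axis of housing and the y axis of focus, either way round below 0.18 rad and y of housing_centre in the frame of focus below -0.012 m and contact force between the fingers and square_plate below 0.2 N and contact force between the fingers and housing above 1 N and linear speed of housing below 0.03 m/s and angular speed of housing below 0.2 rad/s), for 0.5 s.
3. the narrow plate is held at the camera's focus, squarely facing the lens, still, with no finger on that plate (distance between narrow_plate and focus below 0.018 m and angle between the y axis of housing and the y axis of focus, either way round below 0.18 rad and y of housing_centre in the frame of focus below -0.012 m and contact force between the fingers and narrow_plate below 0.2 N and contact force between the fingers and housing above 1 N and linear speed of housing below 0.03 m/s and angular speed of housing below 0.2 rad/s), for 0.5 s.
At the end, for the whole second after the job is handed in: The housing stands released, at rest and upright (within 4.5 degrees) on top of the mounting plate (height within 4 mm), centred within 10 mm and square within 8.5 degrees, with its narrow plate on the side towards the beam tube (horizontal distance between housing and mount_top below 0.01 m and z of housing in the frame of mount_top between -0.004 and 0.004 m and angle between housing's own z axis and vertical below 0.08 rad and angle between the y axis of housing and the y axis of mount_top, either way round below 0.15 rad and y of narrow_plate in the frame of mount_top below -0.012 m and linear speed of housing below 0.01 m/s and angular speed of housing below 0.1 rad/s); the robot touches nothing.
It fails at once if the hex keys, folding rule or jar are disturbed (moved over 20 mm) (distance of any of hex_keys, folding_rule, screw_jar from where it was at the start of the episode above 0.02 m).
It fails at once if the camera's aim is shifted (focus moved over 8 mm) (distance of focus from where it was at the start of the episode above 0.008 m).
It fails at once if the housing is dropped (moves faster than 0.45 m/s with no finger on it) (contact force between the fingers and housing below 0.02 N and linear speed of housing above 0.45 m/s).
It also fails if it takes over 72 s, if anything falls off the work surface, if the arm or the gripper's body presses on something with over 40 N, if the wrist force passes 120 N, or if a joint passes its speed limit or range.

ROBOT

A 7-joint arm with a two-finger parallel gripper is mounted at the origin on the work surface. World frame = base frame: x ahead of the robot, y to its left, z up, the work surface at z = 0. Lengths are in m, angles in rad, forces in N, time in s.
With the tool pointing down it reaches from about 0.4 to 0.85 m from the base axis. Payload 6.9 kg.
Tool frame: the origin (TCP) lies where the fingers leave the gripper's body, on its centre line; the fingertips stand 73 mm ahead of it and the grasp point (between the pads) lies 54 mm ahead of it; z points along the fingers, y is the line along which they close (so a half turn about z gives the same grasp; the last joint's range is limited). The gripper opens to 85 mm and grips with 20 to 120 N. Pads are 22 mm wide; open, the fingers measure 114 mm over their backs; the gripper's body (76 mm by 85 mm) begins 54 mm behind the grasp point. The pads swing forward as they close: fully open they stand 13 mm farther back than shut.
Start: joints at [-1.071, 0.507, -0.238, 1.5, 0.126, 1.149, -0.155], TCP at [0.24, 0.577, 0.304] pointing down, gripper open.
Joint ranges: [-3.08, 3.08], [-0.24, 2.05], [-1.43, 1.35], [0, 2.5], [-1.52, 4.66], [0.17, 1.96], [-2.89, 2.89]. Speed limits (rad/s): [2.39, 2.39, 3.14, 3.14, 3.14, 3.14, 3.14].

INTERFACE

Orientations are given as a unit quaternion [x, y, z, w].
In Python, from workcell import arm gives the robot as it stands. Calls block until the motion is done:
- arm.move_to(position, orientation): joint-space move of the TCP to a pose.
- arm.move_l(position, rot=None, velocity=0.15): straight line of the TCP; rot=None keeps the orientation; velocity is the mean speed in m/s.
- arm.movej(angles): joint-space move.
- arm.grip(opening): opening from 0.0 (shut) to 1.0 (fully open); the grip force is fixed at half the most; returns when the fingers have stopped.
- arm.wait(seconds).
- arm.ik(position, orientation): joint angles nearest the present ones, or None.
- arm.sense(): the state.
- arm.grab_frame(name): name is "side" or "top"; returns a dict with "frame" (420x560x3 uint8, red, green, blue), "fov_y" (degrees; the focal length in pixels is half the picture's height over the tangent of half this angle, whatever the lens; pixels are square), "cx", "cy" (the principal point, pixels), "T" (4x4, takes a point from camera to world coordinates). Camera axes: x right, y down, z forward; pixel columns grow to the right and rows downward; lengths in m; the calibration is good to about 2 mm. A picture is of the moment at which its call begins. There is no depth.
A pose or a line that the arm cannot do raises arm.IKError and nothing moves.
- arm.job_done(): hands the job in; it is judged then, once.
The state is a dict: "time": time; "joint_pos": joint angles; "dq": joint speeds; "effort": joint torques, N m; "tcp_pos": TCP position; "orientation": TCP orientation; "contact_force": force on the tool from outside, world axes, zero at the start; "torque": the same for the moment, N m; "grip_width": opening from 0.0 (shut) to 1.0 (fully open); "finger_force": force on a finger pad.
Only numpy, scipy, OpenCV 4.12 (cv2) and the standard library are available. Lean on these libraries where they do the work, as an engineer would, in place of code of your own. Each camera call takes 0.05 s, during which the arm holds its last target. There are 200 camera calls.

## Working session

There is one attempt and no reset: what is moved stays moved. The work goes in short steps, each a Python script; the robot and the scene stay as the last script left them, time stands still between calls to the robot, and variables do not carry over. Pictures are saved under pics/ and viewed, at most 10 in all, crops included, and the job is handed in when it is done.

```bash
ls; mkdir -p pics
python3 - <<'E'
from workcell import arm
import cv2,numpy as np
for n in("side","top"):
    f=arm.grab_frame(n); cv2.imwrite(f"pics/{n}0.png",f["frame"][:,:,::-1]); np.savez(f"{n}0.npz",**f)
    print(n,f["fov_y"],f["cx"],f["cy"],np.round(f["T"],4).tolist())
print(arm.sense())
E
```

```text
pics
side 57.028102229738195 279.1563996265899 207.63102654205963 [[0.8806, -0.3701, 0.2959, 0.265], [-0.4738, -0.6916, 0.5451, -0.482], [0.0029, -0.6203, -0.7844, 0.9133], [0.0, 0.0, 0.0, 1.0]]
top 50.66077153749138 276.1945187044586 212.7757755712767 [[0.0276, -0.9961, 0.084, 0.4752], [-0.9996, -0.0274, 0.0038, 0.0266], [-0.0014, -0.0841, -0.9965, 1.242], [0.0, 0.0, 0.0, 1.0]]
{'time': 0.1, 'joint_pos': array([-1.07046605,  0.50821193, -0.23751702,  1.50102389,  0.12569407,
        1.14888179, -0.15479258]), 'dq': array([ 0.00056796, -0.00348833, -0.0013753 , -0.00146105,  0.00049869,
       -0.00111089, -0.00171972]), 'effort': array([-4.14374052e-03, -6.21826744e+01, -2.19428524e+00, -2.50203896e+01,
        1.26205425e-02,  7.87378347e-03, -1.24162807e-05]), 'tcp_pos': array([0.24035141, 0.57658224, 0.30314508]), 'orientation': array([ 1.96133798e-01,  9.80576841e-01, -7.57436472e-04, -1.35464125e-04]), 'contact_force': array([-0.31610351, -0.06473258, -0.29646657]), 'torque': array([-0.02049458, -0.02010947, -0.00859211]), 'finger_force': 0.0, 'grip_width': 1.0016634520527434}
```

View pics/side0.png

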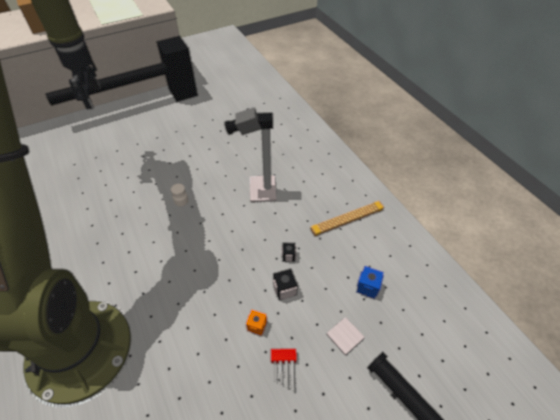

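View pics/top0.png

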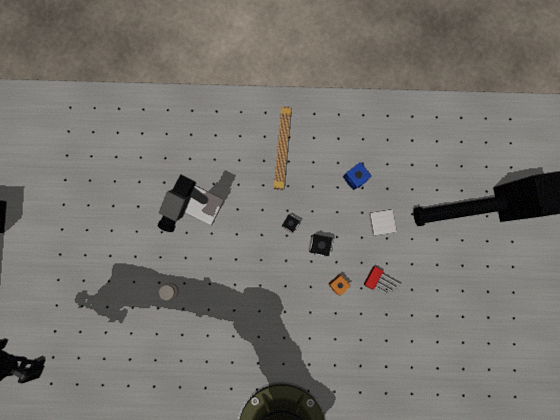

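Run:
```python
import cv2,numpy as np
s=cv2.imread("pics/side0.png");t=cv2.imread("pics/top0.png")
def crop(im,x,y,w,h,k):
    return cv2.resize(im[y:y+h,x:x+w],None,fx=k,fy=k,interpolation=cv2.INTER_CUBIC)
a=crop(s,205,90,100,75,4);b=crop(t,145,160,100,75,4);c=crop(s,260,230,100,75,4);d=crop(t,270,195,100,75,4)
im=np.vstack([np.hstack([a,b]),np.hstack([c,d])])
im=np.clip(255*(im/255.)**0.55,0,255).astype(np.uint8)
cv2.imwrite("pics/crops.png",im)
```

```text
(no output)
```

View pics/crops.png

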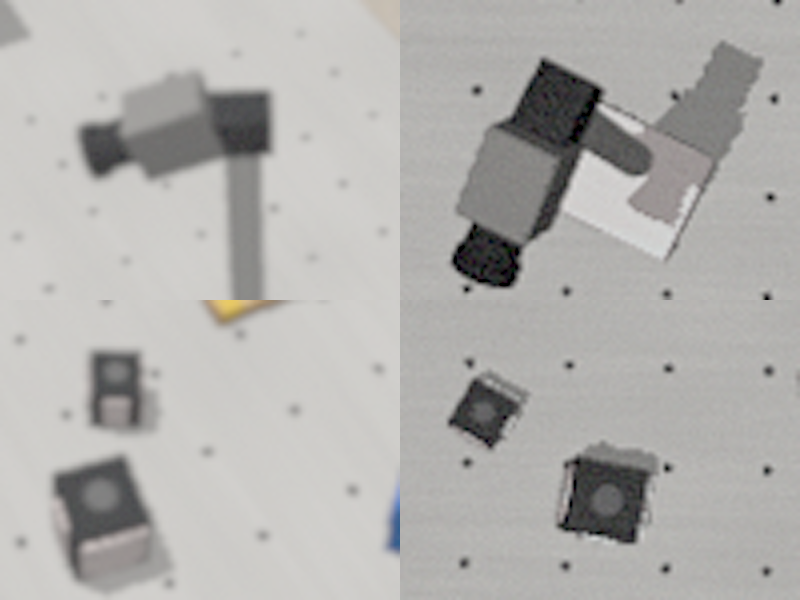

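```bash
cat > h.py <<'E'
import numpy as np,cv2
from scipy.spatial.transform import Rotation as R
def pose(f,px):
    foc=210/np.tan(np.radians(f["fov_y"])/2); d=np.array([(px[0]-f["cx"])/foc,(px[1]-f["cy"])/foc,1.])
    T=f["T"]; d=T[:3,:3]@d; return T[:3,3],d/np.linalg.norm(d)
def onz(f,px,z):
    o,d=pose(f,px); return o+d*(z-o[2])/d[2]
def tri(f,p,g,q):
    a,d=pose(f,p); b,e=pose(g,q)
    s=np.linalg.lstsq(np.c_[d,-e],b-a,rcond=None)[0]; P,Q=a+d*s[0],b+e*s[1]
    return (P+Q)/2,np.linalg.norm(P-Q)
def proj(f,X):
    foc=210/np.tan(np.radians(f["fov_y"])/2); c=f["T"][:3,:3].T@(np.asarray(X)-f["T"][:3,3]); return c[:2]/c[2]*foc+[f["cx"],f["cy"]]
E
python3 - <<'E'
from h import *
S=dict(np.load("side0.npz"));T=dict(np.load("top0.npz"))
s=S["frame"][:,:,::-1];t=T["frame"][:,:,::-1]
def crop(im,x,y,w,h,k=8):
    o=cv2.resize(im[y:y+h,x:x+w],None,fx=k,fy=k,interpolation=cv2.INTER_CUBIC)
    o=(255*(o/255.)**0.5).astype(np.uint8)
    for u in range(x,x+w):
        if u%5==0: o[:(8 if u%10 else 16),int((u-x+.5)*k)]=(0,0,255)
    for v in range(y,y+h):
        if v%5==0: o[int((v-y+.5)*k),:(8 if v%10 else 16)]=(0,0,255)
    return o
im=np.hstack([np.vstack([crop(s,223,105,50,38),crop(s,265,264,50,37)]),crop(t,155,170,50,75)])
cv2.imwrite("pics/c2.png",im)
# masks
def blobs(im,m,lo=30):
    n,l,st,c=cv2.connectedComponentsWithStats(m.astype(np.uint8))
    return [(i,st[i].tolist(),c[i].round(1).tolist()) for i in range(1,n) if st[i][4]>lo],l
g=t.max(2); 
sub=np.zeros_like(g);sub[232:258,305:338]=1
m=(g<95)&(sub>0); c=max(cv2.findContours(m.astype(np.uint8),0,2)[0],key=cv2.contourArea)
r=cv2.minAreaRect(c);print("housing",r)
for p in cv2.boxPoints(r):print(onz(T,p,.06).round(4))
m=(t.min(2)>200).astype(np.uint8);b,l=blobs(t,m);print(b)
for i,st,cc in b:
    r=cv2.minAreaRect(max(cv2.findContours((l==i).astype(np.uint8),0,1)[0],key=cv2.contourArea));P=[onz(T,p,.012) for p in cv2.boxPoints(r)]
    print(r,np.round(P,4).tolist(),np.mean(P,0).round(4),"cent",onz(T,cc,.012).round(4))
for n,px,z in(("small",(291,222),.05),("jar",(167,292),.06),("orange",(340,285),.04),("blue",(358,176),.06),("keys",(374,278),.024),("rule a",(287,109),.016),("rule b",(279,187),.016),("tube",(417,215),.06),("tubebox",(500,200),.2),("leftbox",(0,210),.2)):print(n,onz(T,px,z).round(3))
E
```

```text
housing ((320.99658203125, 243.04139709472656), (23.08664321899414, 23.335783004760742), 4.763641834259033)
[ 0.4683 -0.0577  0.06  ]
[ 0.5301 -0.0615  0.06  ]
[ 0.5267 -0.1229  0.06  ]
[ 0.4649 -0.1188  0.06  ]
[]
small [ 0.552 -0.009  0.05 ]
jar [0.358 0.313 0.06 ]
orange [ 0.387 -0.145  0.04 ]
blue [ 0.68  -0.186  0.06 ]
keys [ 0.407 -0.24   0.024]
rule a [0.874 0.009 0.016]
rule b [0.651 0.025 0.016]
tube [ 0.579 -0.345  0.06 ]
tubebox [ 0.608 -0.497  0.2  ]
leftbox [0.552 0.682 0.2  ]
```

View pics/c2.png

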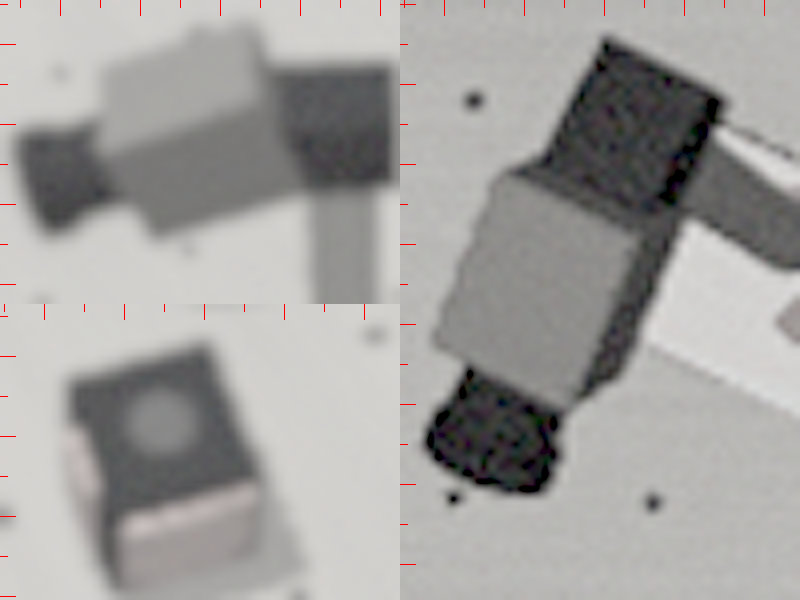

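Run:
```python
from h import *
S=dict(np.load("side0.npz"));T=dict(np.load("top0.npz"))
s=S["frame"];t=T["frame"]
sp=lambda x,y:(223+x/8-.5,105+y/8-.5); tp=lambda x,y:(155+(x-400)/8-.5,170+y/8-.5)
pts=dict(A=((100,68),(433,342)),B=((250,25),(500,175)),C=((272,98),(640,238)),D=((110,153),(568,408)),L=((33,188),(488,468)),J=((0,0),(0,0)))
P={}
for k,(a,b) in pts.items():
    if k=="J":continue
    P[k],e=tri(S,sp(*a),T,tp(*b));print(k,P[k].round(4),round(e,4))
print("AB",np.linalg.norm(P["A"]-P["B"]),"DC",np.linalg.norm(P["D"]-P["C"]),"AD",np.linalg.norm(P["A"]-P["D"]),"BC",np.linalg.norm(P["B"]-P["C"]))
y=(P["B"]+P["C"]-P["A"]-P["D"]);y/=np.linalg.norm(y);x=(P["D"]+P["C"]-P["A"]-P["B"]);x/=np.linalg.norm(x)
print("y",y,"tilt deg",np.degrees(np.arcsin(y[2])),"x",x,"dot",x@y)
z=np.cross(x,y);print("z",z); C=sum(P[k] for k in"ABCD")/4-.022*z; print("blockc",C, "lens rel", [(P["L"]-C)@a for a in(x,y,z)])
# housing
g=t.max(2)
for th in(60,75,90,110):
    m=np.zeros_like(g);m[228:262,300:342]=(g[228:262,300:342]<th)
    m=cv2.morphologyEx(m,3,np.ones((5,5)))
    c=max(cv2.findContours(m,0,2)[0],key=cv2.contourArea);r=cv2.minAreaRect(c);print(th,r,onz(T,r[0],.06).round(4))
for p in((273,273.25),(290.5,268.9),(297.25,284.9),(279.25,289.6)):print(onz(S,p,.06).round(4))
print(g[244,300:345]);print(g[225:265,321])
q=t[200:245,360:405].min(2);print(q[22],q[:,22])
```

```text
A [0.5505 0.2857 0.2812] 0.0003
B [0.5952 0.2661 0.2953] 0.0009
C [0.5808 0.2258 0.2996] 0.0056
D [0.5351 0.248  0.2797] 0.0035
L [0.5187 0.2764 0.251 ] 0.0019
AB 0.05081495774359092 DC 0.05457413623702576 AD 0.04083444888067236 BC 0.04294160953366124
y [ 0.85929881 -0.39725777  0.32216738] tilt deg 18.794049564312996 x [-0.3560354  -0.93385331  0.03401158] dot 0.07599711718156342
z [-0.28734571  0.1439291   0.94389687]
blockc [0.57169256 0.25322734 0.26817115] lens rel [np.float64(-0.0033912589708805204), np.float64(-0.060307721316492605), np.float64(0.0024004428341795805)]
60 ((322.93450927734375, 244.49127197265625), (25.904088973999023, 20.28713035583496), 7.594643592834473) [ 0.4937 -0.0954  0.06  ]
75 ((322.4000244140625, 243.1999969482422), (25.814727783203125, 22.77770233154297), 12.528807640075684) [ 0.4971 -0.094   0.06  ]
90 ((322.4235534667969, 243.0941162109375), (25.814727783203125, 22.994630813598633), 12.528807640075684) [ 0.4974 -0.094   0.06  ]
110 ((322.5588684082031, 243.26473999023438), (26.436382293701172, 24.98116683959961), 14.03624439239502) [ 0.4969 -0.0944  0.06  ]
[ 0.4751 -0.0645  0.06  ]
[ 0.5194 -0.0744  0.06  ]
[ 0.5123 -0.1205  0.06  ]
[ 0.4678 -0.1108  0.06  ]
[137 138 137 135 137 138 140 136 139 120  86 133  40  19  18  26  21  24
  43  52  49  48  49  48  49  36  19  20  16  17  18  74 147 143 141 135
 142 137 136 140 137 141 139 136 144]
[134 137 136 135 141 106  79  73  75  79  44  22  18  22  23  15  42  46
  47  48  45  50  46  43  24  22  20  16  16 101 168 142 136 140 138 135
 139 137 132 139]
[132 130 132 131 131 129 130 131 134 134 110 104 177 170 169 168 168 172
 167 167 169 167 172 169 170 174 170 171 173 172 169 173 167 171 160 116
 128 125 128 128 122 127 125 123 125] [130 127 125 126 126 128 130 130 123 127  87 157 174 170 176 173 166 167
 169 169 172 166 172 172 173 178 165 169 169 172 169 175 172 176 128 117
 126 130 129 131 129 129 131 132 131]
```

```bash
cat >> h.py <<'E'
rz=lambda a:R.from_euler("z",a,degrees=True).as_matrix()
U=R.from_euler("ZY",[-23.5,-18],degrees=True).as_matrix()[:,0]   # towards lens
LENS=np.array([.5187,.276,.2505]); FOCUS=LENS-.08*U
G1=np.array([[1,0,0],[0,-1,0],[0,0,-1.]])           # tool in housing: [x,-y,-z]
G2=np.c_[[0,-1,0],[-1,0,0],[0,0,-1.]]                 # [-y,-x,-z]
def tool(c,Rh,G,d=.056):      # housing centre, housing rotation -> TCP pose
    return np.asarray(c)+d*Rh[:,2], R.from_matrix(Rh@G).as_quat()
def show(n,G,back=0.,roll=0.,d=.056):  # n: housing axis to show
    z=np.array([0,0,1])-U[2]*U; z/=np.linalg.norm(z)
    z=R.from_rotvec(np.radians(roll)*U).apply(z)
    n=np.asarray(n,float); B=np.c_[n,np.cross([0,0,1],n),[0,0,1]]; W=np.c_[U,np.cross(z,U),z]
    return tool(FOCUS-(.028+back)*U,W@B.T,G,d)
E
python3 - <<'E'
from h import *
from workcell import arm
T=dict(np.load("top0.npz"));t=T["frame"]
m=np.zeros(t.shape[:2],np.uint8);m[200:245,360:405]=t[200:245,360:405].min(2)>148
c=max(cv2.findContours(m,0,2)[0],key=cv2.contourArea);r=cv2.minAreaRect(c)
M=cv2.moments(m,True);mc=onz(T,(M["m10"]/M["m00"],M["m01"]/M["m00"]),.012);print(r,np.sqrt(M["m00"]),mc.round(4),[onz(T,p,.012).round(4).tolist() for p in cv2.boxPoints(r)])
S=dict(np.load("side0.npz"));s=S["frame"]
m=np.zeros(s.shape[:2],np.uint8);m[315:358,322:368]=s[315:358,322:368].min(2)>175
c=max(cv2.findContours(m,0,2)[0],key=cv2.contourArea);r=cv2.minAreaRect(c);ap=cv2.approxPolyDP(c,4,True)[:,0];M=cv2.moments(m,True)
print("side",M["m00"],onz(S,(M["m10"]/M["m00"],M["m01"]/M["m00"]),.012).round(4),[onz(S,p,.012).round(4).tolist() for p in ap])
print(U,FOCUS)
H=np.array([.4937,-.0926]);Rh=rz(79)
for nm,(p,q) in dict(grasp=tool([*H,.03],Rh,G1),s1=show([1,0,0],G1),s1b=show([1,0,0],G1,.08),s2=show([-1,0,0],G1),s3=show([0,1,0],G2),pd=tool([.46,.09,.03],rz(147),G1)).items():
    a=arm.ik(p,q);print(nm,p.round(3),None if a is None else np.round(a,2))
E
```

```text
((383.148681640625, 221.89187622070312), (22.522661209106445, 22.358261108398438), 80.53767395019531) 22.315913604421397 [ 0.5613 -0.2661  0.012 ] [[0.5865, -0.2303, 0.012], [0.5985, -0.2916, 0.012], [0.5369, -0.3022, 0.012], [0.525, -0.2412, 0.012]]
side 652.0 [ 0.5613 -0.2654  0.012 ] [[0.5856, -0.2295, 0.012], [0.5291, -0.2412, 0.012], [0.5374, -0.2961, 0.012], [0.5931, -0.2891, 0.012]]
[ 0.87217596 -0.3792329   0.30901699] [0.44892592 0.30633863 0.22577864]
grasp [ 0.494 -0.093  0.086] [ 0.04  0.62  0.15  2.07 -0.19  0.46  0.14]
s1 [0.409 0.324 0.27 ] [-0.24  0.46 -0.93  1.92  0.79  1.08  2.74]
s1b [0.339 0.354 0.246] [-0.39  0.47 -0.94  2.    0.81  1.06  2.54]
s2 [0.409 0.324 0.27 ] [-0.84  0.34 -0.06  1.93  0.44  0.84 -0.02]
s3 [0.409 0.324 0.27 ] [-0.84  0.34 -0.06  1.93  0.44  0.84 -0.02]
pd [0.46  0.09  0.086] [-0.19  0.59 -0.08  2.16  0.11  0.4   0.63]
```

Run:
```python
from h import *
from workcell import arm
t=lambda s:print(s,arm.sense()["time"].round(2) if hasattr(arm.sense()["time"],"round") else round(arm.sense()["time"],2),arm.sense()["tcp_pos"].round(4),np.round(arm.sense()["joint_pos"],2))
p,q=tool([.4937,-.0926,.03],rz(79),G1)
q0=arm.sense()["orientation"]
arm.move_l([.185,.42,.32],velocity=.3);t("a")
arm.move_to([.42,.05,.28],q);t("b")
arm.move_to(p+[0,0,.1],q);t("c")
arm.move_l(p,velocity=.15);t("d")
arm.grip(0.0);s=arm.sense();t("e");print(s["grip_width"],s["finger_force"],s["contact_force"])
arm.move_l(p+[0,0,.12],velocity=.2);s=arm.sense();t("f");print(s["grip_width"],s["finger_force"],s["contact_force"])
f=arm.grab_frame("top");cv2.imwrite("pics/g1t.png",f["frame"][:,:,::-1]);f=arm.grab_frame("side");cv2.imwrite("pics/g1s.png",f["frame"][:,:,::-1])
for b in(0,.08):
  for r in(-40,-20,0,20,40):
    a=arm.ik(*show([1,0,0],G1,b,r));print(b,r,None if a is None else np.round(a,2))
```

```text
a 0.81 [0.1852 0.4203 0.3204] [-1.01  0.24 -0.26  1.89  0.07  1.03 -0.12]
b 2.42 [0.4201 0.0513 0.28  ] [-0.49  0.24  0.38  2.04 -0.11  0.89 -0.23]
c 3.19 [ 0.4937 -0.091   0.1861] [-0.14  0.48  0.4   1.98 -0.28  0.73  0.24]
d 4.01 [ 0.4942 -0.0922  0.0869] [-0.06  0.64  0.29  2.07 -0.38  0.48  0.33]
e 4.42 [ 0.494  -0.0926  0.087 ] [-0.06  0.64  0.29  2.07 -0.38  0.48  0.33]
0.6182709839983864 62.313523292541504 [-0.99981189  0.89083086  7.26633824]
f 5.17 [ 0.4931 -0.0922  0.2052] [-0.15  0.46  0.42  1.96 -0.26  0.77  0.23]
0.6184661760910611 63.351792097091675 [ 0.35875434  0.76957076 -4.00241507]
0 -40 [-1.47  1.1   1.34  1.43 -0.33  1.59 -2.27]
0 -20 [-1.55  0.83  1.22  1.68 -0.33  1.21 -2.35]
0 0 [-1.59  0.57  1.13  1.94 -0.35  0.78 -2.33]
0 20 [-1.45  0.31  0.87  2.2  -0.5   0.31 -2.13]
0 40 [ 0.31  0.4  -1.22  2.44  2.21  0.41  1.57]
0.08 -40 [-1.59  1.13  1.34  1.51 -0.38  1.6  -2.33]
0.08 -20 [-1.68  0.84  1.21  1.75 -0.35  1.19 -2.45]
0.08 0 [-1.77  0.6   1.16  2.02 -0.38  0.75 -2.43]
0.08 20 [-1.75  0.38  1.06  2.3  -0.74  0.26 -2.04]
0.08 40 None
```

```bash
cat >> h.py <<'E'
def st(arm,l=""):
    s=arm.sense();print(l,round(float(s["time"]),2),s["tcp_pos"].round(4),np.round(s["joint_pos"],2),"w",round(s["grip_width"],3),"F",s["contact_force"].round(1));return s
def save(arm,n):
    for c in("side","top"):
        f=arm.grab_frame(c);np.savez(f"{n}_{c}.npz",**f);cv2.imwrite(f"pics/{n}_{c}.png",f["frame"][:,:,::-1])
E
python3 - <<'E'
from h import *
from workcell import arm
p,q=tool([.38,.13,.25],rz(30),G1)
arm.move_to(p,q);st(arm,"w")
p,q=show([1,0,0],G1,.09);a=arm.ik(p,q);print(np.round(a,2))
arm.move_to(p,q);s=st(arm,"pre");print(p)
f=arm.ik(*show([1,0,0],G1));print(np.round(f,2))
save(arm,"pre1")
E
python3 - <<'E'
from h import *
s=cv2.imread("pics/pre1_side.png");t=cv2.imread("pics/pre1_top.png")
def crop(im,x,y,w,h,k):
    return cv2.resize(im[y:y+h,x:x+w],None,fx=k,fy=k,interpolation=cv2.INTER_CUBIC)
im=np.hstack([crop(s,100,30,200,200,2),crop(t,80,130,200,200,2)])
cv2.imwrite("pics/c3.png",(255*(im/255.)**.6).astype(np.uint8))
E
```

```text
w 6.56 [0.3802 0.1296 0.3057] [-1.01  0.21  0.76  2.04 -0.17  0.96 -1.21] w 0.613 F [ 0.6  0.5 -4.2]
[-1.66  0.48  0.88  2.02 -0.1   0.7  -2.76]
pre 7.94 [0.3308 0.3571 0.2427] [-1.66  0.48  0.88  2.02 -0.1   0.7  -2.76] w 0.614 F [ 0.6 -0.2 -3.5]
[0.33013948 0.35798845 0.2425738 ]
[-1.46  0.46  0.85  1.94 -0.09  0.75 -2.61]
```

View pics/c3.png

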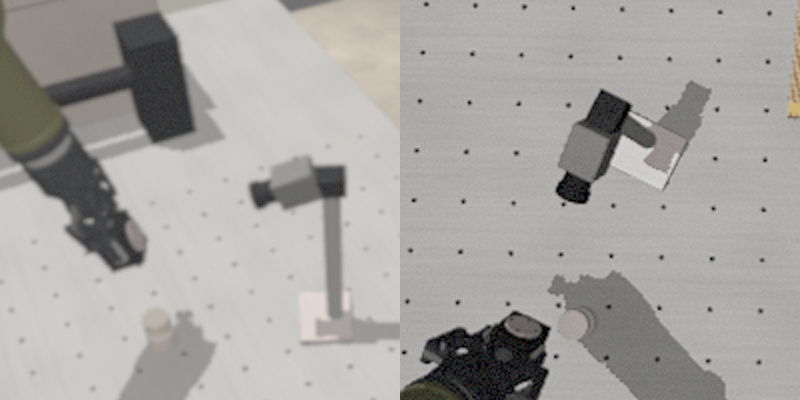

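Run:
```python
from h import *
from workcell import arm
S=dict(np.load("pre1_side.npz"));T=dict(np.load("pre1_top.npz"))
print(tri(S,(168.2,148.7),T,(140.7,292.7)),FOCUS-.09*U)
p,q=show([1,0,0],G1)
arm.move_l(p,velocity=.12);arm.wait(.3);st(arm,"s1");print(p)
save(arm,"s1");arm.wait(.9)
s=cv2.imread("pics/s1_side.png");t=cv2.imread("pics/s1_top.png")
def crop(im,x,y,w,h,k):
    return cv2.resize(im[y:y+h,x:x+w],None,fx=k,fy=k,interpolation=cv2.INTER_CUBIC)
im=np.hstack([crop(s,150,70,133,133,3),crop(t,110,160,133,133,3)])
cv2.imwrite("pics/c4.png",(255*(im/255.)**.6).astype(np.uint8))
```

```text
(array([0.36824842, 0.34266902, 0.18973082]), np.float64(0.0024013554468398078)) [0.37043009 0.34046959 0.19796711]
s1 9.24 [0.4082 0.3242 0.2702] [-1.46  0.46  0.85  1.94 -0.09  0.75 -2.61] w 0.613 F [-0.1  0.9 -4.2]
[0.40863532 0.32385749 0.27038533]
```

View pics/c4.png

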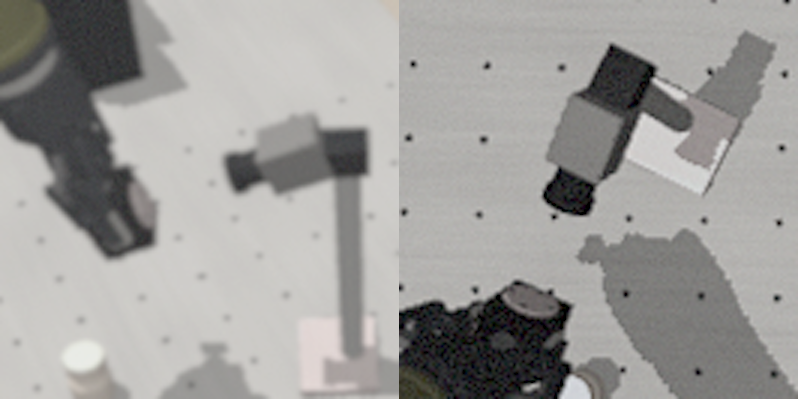

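Run:
```python
from h import *
from workcell import arm
S=dict(np.load("s1_side.npz"));T=dict(np.load("s1_top.npz"))
for F,x0,y0,w,h in((S,185,122,22,30),(T,140,247,28,22)):
    g=F["frame"][y0:y0+h,x0:x0+w]
    print(g.min(2).astype(int).tolist() if 0 else "")
    m=((g.max(2)>60)&((g[:,:,0].astype(int)-g[:,:,1])>5)).astype(np.uint8)
    n,l,s,c=cv2.connectedComponentsWithStats(m);i=1+s[1:,4].argmax();print(s[i],c[i]+[x0,y0]); 
    print("\n".join("".join(".#"[v] for v in r) for r in (l==i).astype(int)))
    print("expected px",proj(F,FOCUS),"lens",proj(F,LENS))
print(tri(S,(197.2,137.8),T,(153.2,259.5)),FOCUS)
```

```text
[ 8  9  8 14 63] [196.79365079 137.6031746 ]
......................
......................
......................
......................
......................
......................
......................
......................
......................
.........#............
.........###..........
.........###..........
.........#####........
........#######.......
.........######.......
.........######.......
.........#######......
..........######......
..........######......
..........#.###.......
............###.......
............####......
.............#.#......
......................
......................
......................
......................
......................
......................
......................
expected px [198.4796344 137.0760803] lens [226.35506372 128.27157595]

[13 16  5  2  6] [154.83333333 263.66666667]
............................
............................
............................
............................
............................
............................
............................
............................
............................
............................
............................
............................
............................
............................
............................
............................
.............##.............
..............####..........
............................
............................
............................
............................
expected px [153.86430816 258.3650156 ] lens [165.93812325 227.61059109]
(array([0.44597261, 0.30867049, 0.22268399]), np.float64(0.0005335412438181862)) [0.44892592 0.30633863 0.22577864]
```

Run:
```python
from h import *
from workcell import arm
p,q=show([1,0,0],G1,.06);arm.move_l(p,velocity=.15);s=st(arm,"back")
a=s["joint_pos"].copy();a[6]+=np.pi;arm.movej(a);st(arm,"rot")
p,q=show([-1,0,0],G1);arm.move_l(p,q,velocity=.12);arm.wait(.3);st(arm,"s2");print(p)
save(arm,"s2");arm.wait(1.)
print(np.round(arm.ik(*tool([.46,.09,.03],rz(147),G1)),2))
s=cv2.imread("pics/s2_side.png");t=cv2.imread("pics/s2_top.png")
def crop(im,x,y,w,h,k):
    return cv2.resize(im[y:y+h,x:x+w],None,fx=k,fy=k,interpolation=cv2.INTER_CUBIC)
im=np.hstack([crop(s,150,70,133,133,3),crop(t,110,160,133,133,3)])
cv2.imwrite("pics/c5.png",(255*(im/255.)**.6).astype(np.uint8))
```

```text
back 10.79 [0.3568 0.3466 0.2522] [-1.6   0.47  0.87  2.   -0.09  0.72 -2.71] w 0.612 F [-0.1 -1.3 -3. ]
rot 13.44 [0.3569 0.3466 0.2523] [-1.59  0.47  0.87  2.   -0.09  0.72  0.43] w 0.616 F [ 0.3  0.4 -3.7]
s2 14.38 [0.4081 0.3243 0.2701] [-1.46  0.46  0.85  1.94 -0.09  0.75  0.53] w 0.615 F [-0.4  0.5 -3.9]
[0.40863532 0.32385749 0.27038533]
[-0.46  0.61  0.31  2.16 -0.44  0.43  1.21]
```

View pics/c5.png

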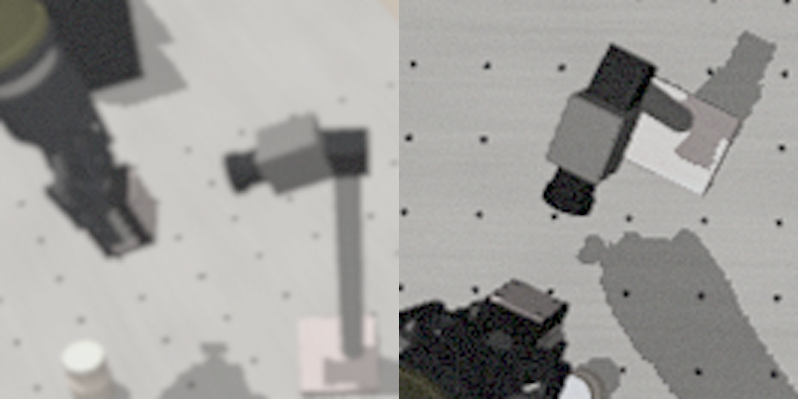

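Run:
```python
from h import *
from workcell import arm
p,q=show([-1,0,0],G1,.08);arm.move_l(p,velocity=.2);st(arm,"back")
Rh=rz(147)
arm.move_to(*tool([.38,.14,.22],Rh,G1));st(arm,"w")
p,q=tool([.46,.09,.03],Rh,G1)
arm.move_to(p+[0,0,.06],q);st(arm,"above")
arm.move_l(p+[0,0,.001],velocity=.06);arm.wait(.2);st(arm,"down")
arm.grip(1.0);st(arm,"open")
arm.move_l(p+[0,0,.1],velocity=.25);st(arm,"up")
save(arm,"pd")
p2,q2=tool(np.array([.46,.09,.03])-.0015*Rh[:,1],Rh,G2)
print(p2,np.round(arm.ik(p2+[0,0,.1],q2),2),np.round(arm.ik(*show([0,1,0],G2)),2))
```

```text
back 16.03 [0.3386 0.3546 0.2457] [-1.64  0.47  0.88  2.02 -0.09  0.71  0.39] w 0.613 F [ 0.7 -0.3 -2.9]
w 16.88 [0.3806 0.1396 0.2763] [-1.07  0.28  0.84  2.09 -0.27  0.89  0.92] w 0.612 F [-1.1  0.9 -4.3]
above 17.57 [0.4596 0.0911 0.1459] [-0.69  0.57  0.67  2.11 -0.59  0.65  1.38] w 0.612 F [-1.1  0.4 -3. ]
down 18.9 [0.4602 0.09   0.087 ] [-0.6   0.66  0.54  2.16 -0.71  0.51  1.48] w 0.612 F [ 1.1 -0.9 -3.3]
open 19.33 [0.4601 0.09   0.0871] [-0.6   0.66  0.54  2.16 -0.71  0.51  1.48] w 1.001 F [1.  0.  0.1]
up 19.88 [0.4599 0.0904 0.1863] [-0.75  0.51  0.75  2.07 -0.52  0.75  1.32] w 1.002 F [-0.3 -0.8 -0.7]
[0.46081696 0.09125801 0.086     ] [-0.96  0.72  1.2   2.07 -0.84  0.96  0.12] [-1.55  0.52  1.02  1.94 -0.24  0.76  0.7 ]
```

Run:
```python
from h import *
from workcell import arm
Rh=rz(147)
p,q=tool(np.array([.46,.09,.03])-.0015*Rh[:,1],Rh,G2)
arm.move_to(p+[0,0,.1],q);st(arm,"above")
arm.move_l(p,velocity=.12);st(arm,"down")
arm.grip(0.0);s=st(arm,"closed");print(s["finger_force"])
arm.move_l(p+[0,0,.14],velocity=.2);st(arm,"up")
arm.move_to(*tool([.36,.16,.25],rz(-100+0),G2)) if 0 else None
w=tool([.37,.15,.25],rz(-160),G2);print(np.round(arm.ik(*w),2))
arm.move_to(*w);st(arm,"w")
b=show([0,1,0],G2,.09);print(np.round(arm.ik(*b),2))
arm.move_to(*b);st(arm,"pre")
p,q=show([0,1,0],G2);arm.move_l(p,q,velocity=.12);arm.wait(.3);st(arm,"s3");print(p)
save(arm,"s3");arm.wait(1.)
s=cv2.imread("pics/s3_side.png");t=cv2.imread("pics/s3_top.png")
def crop(im,x,y,w,h,k):
    return cv2.resize(im[y:y+h,x:x+w],None,fx=k,fy=k,interpolation=cv2.INTER_CUBIC)
im=np.hstack([crop(s,150,70,133,133,3),crop(t,110,160,133,133,3)])
cv2.imwrite("pics/c6.png",(255*(im/255.)**.6).astype(np.uint8))
```

```text
above 21.08 [0.4606 0.0911 0.1855] [-0.96  0.72  1.2   2.07 -0.84  0.96  0.13] w 1.001 F [0.1 0.2 0.7]
down 22.07 [0.4611 0.0911 0.0864] [-0.84  0.84  1.    2.16 -1.08  0.79  0.31] w 0.996 F [-0.2  0.6 -1.2]
closed 22.45 [0.461  0.0914 0.0867] [-0.84  0.84  1.    2.16 -1.08  0.79  0.31] w 0.645 F [-2.   1.   5.7]
63.39872717857361
up 23.3 [0.4601 0.0917 0.225 ] [-1.    0.67  1.25  2.02 -0.76  1.03  0.05] w 0.646 F [ 0.5  0.8 -4.9]
[-1.38  0.35  1.27  2.05 -0.4   1.02  0.43]
w 23.9 [0.3696 0.1505 0.3055] [-1.38  0.35  1.27  2.05 -0.4   1.02  0.43] w 0.644 F [-0.3 -0.2 -4.3]
[-1.75  0.55  1.06  2.02 -0.27  0.72  0.57]
pre 24.76 [0.3306 0.3574 0.2416] [-1.75  0.55  1.06  2.02 -0.27  0.72  0.57] w 0.646 F [-0.1 -1.1 -2.7]
s3 25.96 [0.4082 0.3242 0.2702] [-1.55  0.52  1.03  1.94 -0.25  0.76  0.7 ] w 0.647 F [ 0.9  0.4 -4. ]
[0.40863532 0.32385749 0.27038533]
```

View pics/c6.png

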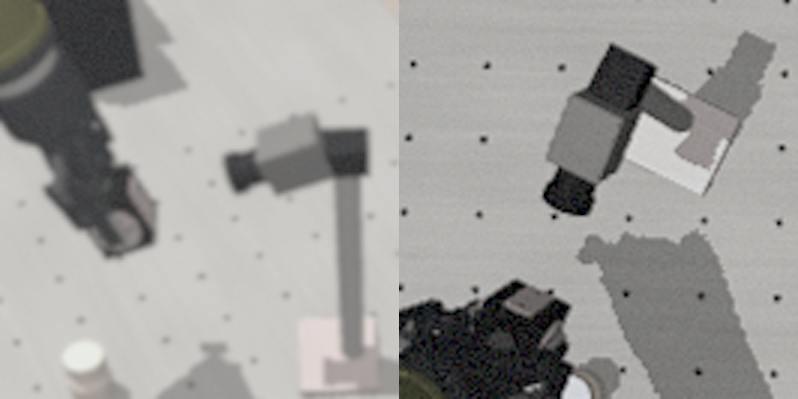

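Run:
```python
from h import *
from workcell import arm
p,q=show([0,1,0],G2,.09);arm.move_l(p,velocity=.2)
arm.move_to(*tool([.38,.12,.25],rz(-125),G2));st(arm,"w1")
arm.move_to(*tool([.44,-.08,.22],rz(-150),G2));st(arm,"w2")
p,q=tool([.5613,-.2657,.042],rz(-169.7),G2,.0567)
arm.move_to(p+[0,0,.06],q);st(arm,"above")
arm.move_l(p+[0,0,.012],velocity=.08);st(arm,"near")
arm.move_l(p+[0,0,.0005],velocity=.03);arm.wait(.3);st(arm,"down");print(p)
save(arm,"m0")
arm.grip(1.0);st(arm,"open")
arm.move_l(p+[0,0,.12],velocity=.2);st(arm,"up")
arm.move_to(*tool([.42,-.03,.25],rz(-150),G2));st(arm,"away")
save(arm,"end")
s=cv2.imread("pics/end_side.png");t=cv2.imread("pics/end_top.png")
def crop(im,x,y,w,h,k):
    return cv2.resize(im[y:y+h,x:x+w],None,fx=k,fy=k,interpolation=cv2.INTER_CUBIC)
im=np.hstack([crop(s,315,290,66,66,6),crop(t,350,190,66,66,6)])
cv2.imwrite("pics/c7.png",(255*(im/255.)**.6).astype(np.uint8))
```

```text
w1 28.62 [0.3802 0.1204 0.306 ] [-1.23  0.28  1.11  2.05 -0.3   0.98  1.  ] w 0.644 F [-0.6 -0.3 -4.5]
w2 29.47 [ 0.4403 -0.0786  0.2753] [-0.63  0.45  1.1   2.   -0.48  0.99  1.23] w 0.647 F [-0.   0.5 -3.3]
above 30.45 [ 0.5617 -0.2638  0.1591] [-0.1   0.82  0.91  1.7  -0.75  1.01  1.27] w 0.649 F [ 0.5  0.3 -3.3]
near 31.2 [ 0.5613 -0.2661  0.1108] [-0.07  0.87  0.86  1.74 -0.81  0.93  1.32] w 0.647 F [ 0.1 -1.1 -3.7]
down 32.03 [ 0.5613 -0.2657  0.0992] [-0.06  0.89  0.85  1.75 -0.83  0.91  1.33] w 0.65 F [-0.1  0.6 -3.5]
[ 0.5613 -0.2657  0.0987]
open 32.54 [ 0.5614 -0.2658  0.0995] [-0.06  0.89  0.85  1.75 -0.83  0.91  1.33] w 1.002 F [-0.2  0.9  1.2]
up 33.29 [ 0.5611 -0.2651  0.2177] [-0.12  0.76  0.97  1.64 -0.69  1.12  1.22] w 0.998 F [ 0.1 -0.1 -0.9]
away 34.4 [ 0.4206 -0.0303  0.3059] [-0.85  0.37  1.19  2.   -0.41  1.03  1.06] w 0.997 F [0.5 0.1 1.1]
```

View pics/c7.png

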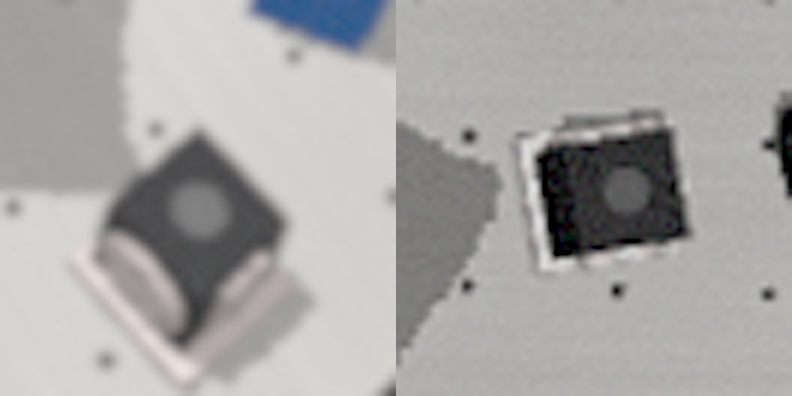

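Run:
```python
from h import *
S=dict(np.load("end_side.npz"));T=dict(np.load("end_top.npz"))
t=onz(T,(388.1,221.2),.072);s=onz(S,(347.9,324.6),.072);print(t,s)
if max(np.linalg.norm(t[:2]-[.5613,-.2657]),np.linalg.norm(s[:2]-[.5613,-.2657]))<.006:
    from workcell import arm
    arm.wait(.3);print(arm.job_done())
```

```text
[ 0.55964934 -0.26508861  0.072     ] [ 0.55991839 -0.26412055  0.072     ]
the job is handed in; nothing more can be done
None
```

I showed the round, square and narrow plates at the focus, each held for about a second. I then stood the housing on the mounting plate with the narrow plate towards the beam tube, about 2 mm off centre in both camera views, let go, and handed the job in at about 35 s; no verdict came back.

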